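# Load a moisture tin into the drying pot and close it

### The arm

A 6-joint arm with a two-finger parallel gripper is mounted at the origin on the work surface. World frame = base frame: x ahead of the robot, y to its left, z up, the work surface at z = 0. Lengths are in m, angles in rad, forces in N, time in s.
With the tool pointing down it reaches from about 0.4 to 0.825 m from the base axis. Payload 7 kg.
Tool frame: the origin (TCP) lies on the centre line of the jaws, within the pads' length; the fingertips stand 22 mm ahead of it and the grasp point (between the pads) lies 3 mm ahead of it (arm.tcp_to_tips is the distance from the TCP to the fingertips, in m); z points along the fingers, y is the line along which they close (so a half turn about z gives the same grasp; the last joint's range is limited). The gripper opens to 88 mm and grips with 3 to 60 N. Pads are 19 mm wide; open, the fingers measure 130 mm over their backs; the gripper's body (78 mm by 193 mm) begins 47 mm behind the grasp point.
Start: joints at [1.537, 0.359, 0.012, 0, -1.224, -0.288], TCP at [0.213, 0.64, 0.21] pointing down, gripper open.
Joint ranges: [-3.07, 3.07], [-1.43, 2.12], [-1.02, 1.25], [-3.03, 1.67], [-3.05, -0], [-3.03, 3.03]. Speed limits (rad/s): [2.39, 2.39, 3.01, 3.14, 3.14, 3.14].

### API

Orientations are given as [roll, pitch, yaw] about the fixed x, y, z axes, in that order (R = Rz(yaw) Ry(pitch) Rx(roll)).
In Python, from station import arm gives the robot as it stands.
- The arm moves only by the tool jog_arm, never from a script. Its argument "targets" is a list of rows, each an object of numbers: "dx", "dy", "dz": the shift along the tool's x, y, z in mm; "rx", "ry", "rz": the turn, a rotation vector about the tool's x, y, z in rad; "gripper": the closure, from 0 (fully open) to 1 (shut). In form: [{"dx": .., "dy": .., "dz": .., "rx": .., "ry": .., "rz": .., "gripper": ..}, ...]. A call has exactly 8 rows; each row is the pose to reach, as a shift and turn from the pose commanded when the call began, along the tool's axes at that moment; what a row does not reach only later rows make up. A row lasts 1/12 s, in which the tool goes at most 41.7 mm and 7.16 degrees, less where a joint would pass 70% of its speed; a pose out of reach is approached as far as the arm can. A call with a gripper value outside its range is refused whole. The fingers move at their own pace and stop on an object; "force" is the grip in N (left out, the last holds). Time passes only in rows, so rows that repeat a pose let the fingers close, or fill a call up. It gives the time, the measured TCP pose, the force, the opening and the grip force at its end, in the units of the state.
- arm.get_state(): the state, without advancing time (a new reading comes with each control period).
- arm.grab_frame(name): name is "scene" or "side" or "wrist"; returns a dict with "frame" (384x512x3 uint8, red, green, blue), "z_map" (384x512 float32, m along the optical axis (not along the pixel's ray), 0 where there is no reading), "fx", "fy", "cx", "cy" (pixels), "view" (4x4, takes a point from world to camera coordinates). Camera axes: x right, y down, z forward; pixel columns grow to the right and rows downward; lengths in m; the calibration is good to about 2 mm. A picture is of the moment at which its call begins.
- arm.job_done(): hands the job in; it is judged then, once.
The state is a dict: "t": time; "q": joint angles; "qd": joint speeds; "joint_efforts": joint torques, N m; "eef_pos": TCP position; "ee_rot": TCP orientation; "force": force on the tool from outside, world axes, zero at the start; "moment": the same for the moment, N m; "width": finger opening in m; "gripper_force": force on a finger pad.
Only numpy, scipy, OpenCV 4.12 (cv2) and the standard library are available. Lean on these libraries where they do the work, as an engineer would, in place of code of your own. Each camera call takes 0.05 s, during which the arm holds its last target. There are 200 camera calls.

### The job

Load the drying pot: set the short moisture tin down inside the pot so that it stands upright on the pot's floor, then close the pot with the large lid, lying level on the rim and covering the whole mouth. Set both down gently rather than dropping them, and leave the tall tin standing where it is.

Things in the scene. Friction and masses are not known exactly. Their poses are not given: they have to be found in the camera images.
- pot: Stainless steel drying pot fixed on a low round grey hot plate (170 mm dia; all sizes in mm). Open at the top; inner diameter 140, wall 4 (outer diameter 148). Origin: on the axis, at the bench surface; z up. Above the origin, the pot's inner floor is at 34 and its flat rim at 100 (66 deep inside). It does not move.
- tin: The short moisture tin: a plain closed aluminium cylinder with its cap on, 52 mm dia, 45 mm high, about 120 g. Origin: centre of its underside; z up along its axis. Short enough to stand in the pot under the lid.
- tall_tin: The tall moisture tin, a bystander: the same aluminium and 52 mm dia, but 85 mm high; too tall for the pot to close over. Origin: centre of its underside; z up. Leave it standing.
- lid: The large lid: aluminium disc 176 mm dia, 4 mm thick; below it a locating boss (110 dia, 8 deep) that enters the pot's mouth with 15 to spare all round; on top a central black knob (28 dia, 30 high). About 300 g. Lies boss down. Origin: centre of the boss's underside, z up: disc 8 to 12, knob 12 to 42. Seated, its origin is 92 above the pot's. (The 90 dia lid does not fit.)
Mind the look-alikes: they are no part of the job. What is shaped like the tin but blue is not meant.

How it is judged:
By the outcome, as a careful person would: the job done as asked, in the order asked, and still so for the second after the job is handed in, with the robot touching nothing.
It also fails if it takes over 61 s, if anything falls off the work surface, if the arm or the gripper's body presses on something with over 40 N, if the wrist force passes 120 N, or if a joint passes its speed limit or range.

## Working session

There is one attempt and no reset: what is moved stays moved. The work goes in short steps, Python scripts to look and compute and a tool call to move; the robot and the scene stay as the last step left them, time stands still between calls to the robot, and variables do not carry over. Pictures are saved under pics/ and viewed, at most 10 in all, crops included, and the job is handed in when it is done.

Besides the shell and the picture viewer there is one more tool, called after "Request:" as name(argument=value, ...) on one line, values as JSON. jog_arm: Moves the arm, as the interface text tells. Its arguments: {"type":"object","properties":{"targets":{"type":"array","items":{"type":"object","properties":{"dx":{"type":"number"},"dy":{"type":"number"},"dz":{"type":"number"},"rx":{"type":"number"},"ry":{"type":"number"},"rz":{"type":"number"},"gripper":{"type":"number"}}}},"force":{"type":"number"}},"required":["targets"]}

```bash
mkdir -p pics; cat > h.py <<'E'
import numpy as np, cv2
from station import arm
def grab(n):
    f=arm.grab_frame(n); z=f["z_map"]; v,u=np.mgrid[:384,:512]
    P=np.stack([(u-f["cx"])/f["fx"]*z,(v-f["cy"])/f["fy"]*z,z,np.ones_like(z)],-1)@np.linalg.inv(f["view"]).T
    P=P[...,:3]; P[z==0]=np.nan
    return f["frame"],P
E
python3 - <<'E'
from h import *
a,P=grab("scene");b,Q=grab("side")
np.savez("m.npz",a=a,P=P,b=b,Q=Q)
im=np.vstack([a,b])[...,::-1]
cv2.imwrite("pics/a.png",cv2.resize(a[...,::-1],(768,576)));cv2.imwrite("pics/b.png",cv2.resize(b[...,::-1],(768,576)))
s=arm.get_state();print(s)
E
```

```text
{'t': 0.1, 'q': array([ 1.53705774e+00,  3.59280715e-01,  1.11392207e-02, -3.19963010e-04,
       -1.22410431e+00, -2.88120855e-01]), 'qd': array([ 0.00212124, -0.00052453,  0.00427661,  0.00074428,  0.00063319,
        0.00015963]), 'joint_efforts': array([-1.25208488e-03, -5.84157479e+01,  2.93755299e+01,  7.01562569e+00,
        1.01411686e-02, -5.35088816e-05]), 'eef_pos': array([0.21338722, 0.63988362, 0.20873178]), 'ee_rot': array([ 3.14011744e+00, -1.23506334e-04, -3.21968285e-01]), 'force': array([-0.00623661,  0.53409252, -1.26042187]), 'moment': array([-0.02876473, -0.02368311, -0.09344678]), 'gripper_force': 0.0, 'width': 0.08775804712955629}
```

View pics/a.png

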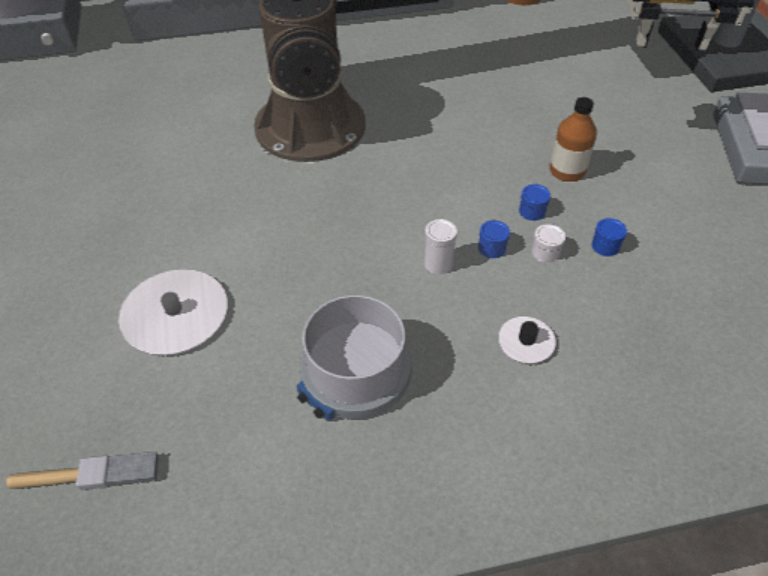

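View pics/b.png

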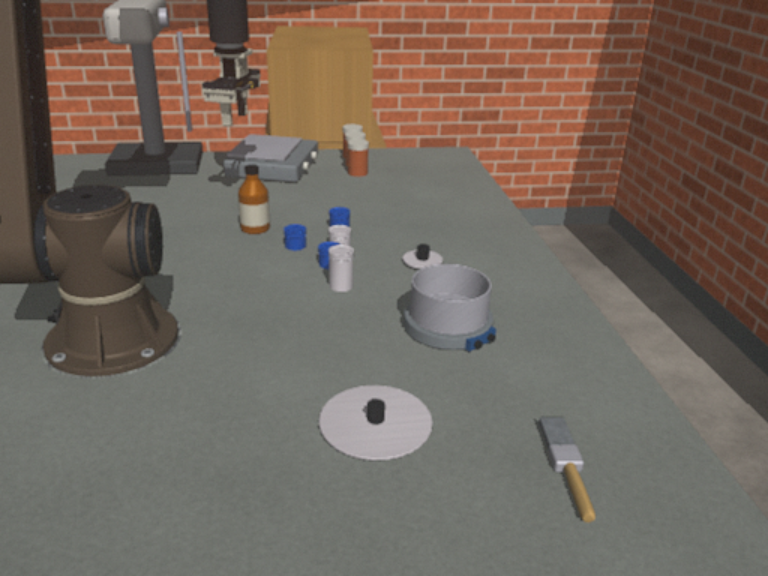

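The scene view (768 px wide) shows the short white tin at (548,243), the tall one at (440,247) and the pot's mouth at (355,345). The large lid's knob is at (173,303). The blue tins at (494,238), (535,202) and (609,237), and the small lid at (527,340), are look-alikes. The side view agrees.

```bash
python3 - <<'E'
from h import *
from scipy.optimize import least_squares
m=np.load("m.npz");P=m["P"];Q=m["Q"]
def circ(p,r):
    p=p[:,:2]
    s=least_squares(lambda c:np.hypot(*(p-c[:2]).T)-c[2],[*np.median(p,0),r],loss="soft_l1",f_scale=.002).x
    return np.round(s,4),len(p)
def roi(P,u,v,r):
    u,v=int(u/1.5),int(v/1.5);r=int(r/1.5);return P[max(v-r,0):v+r,max(u-r,0):u+r].reshape(-1,3)
def band(p,a,b): return p[(p[:,2]>a)&(p[:,2]<b)]
def top(p,a,b,n):
    p=band(p,a,b); 
    if len(p)<5: print(n,"few",len(p));return
    c,(w,h),_=cv2.minAreaRect(p[:,:2].astype(np.float32)); print(n,"box",np.round(c,4),np.round([w,h],4),"z",np.median(p[:,2]).round(4),len(p), "minC",cv2.minEnclosingCircle(p[:,:2].astype(np.float32)))
top(roi(P,548,240,24),.040,.06,"tin scene"); top(roi(Q,340,235,12),.040,.06,"tin side")
top(roi(P,440,235,24),.080,.1,"tall scene");top(roi(Q,340,258,20),.080,.1,"tall side")
for n,p in(("scene",roi(P,355,345,80)),("side",roi(Q,450,300,70))):
    print("pot",n,circ(band(p,.096,.105),.072)); top(p,.096,.105,"pot")
for n,p in(("scene",roi(P,173,310,70)),("side",roi(Q,376,420,70))):
    top(p,.007,.018,"lid");top(p,.035,.06,"knob");top(p,.02,.06,"knob2")
top(roi(P,494,232,20),.04,.06,"blue1");top(roi(P,535,197,20),.04,.06,"blue2");top(roi(P,609,231,20),.04,.06,"blue3")
p=roi(P,548,240,30);print(np.histogram(p[:,2],bins=np.arange(-.01,.07,.01)))
E
```

```text
tin scene box [0.4507 0.3564] [0.0509 0.0533] z 0.0442 254 minC ((0.44989922642707825, 0.3563005328178406), 0.028479719534516335)
tin side box [0.447  0.3266] [0.1196 0.0465] z 0.0431 102 minC ((0.4358530044555664, 0.3282983601093292), 0.06038400158286095)
tall scene box [0.4355 0.1622] [0.0503 0.0522] z 0.0842 275 minC ((0.4349341094493866, 0.1616380214691162), 0.027250096201896667)
tall side box [0.4363 0.1623] [0.0497 0.054 ] z 0.0831 119 minC ((0.43678662180900574, 0.16177131235599518), 0.028812183067202568)
pot scene (array([ 0.6247, -0.0199,  0.0716]), 444)
pot box [ 0.6245 -0.0204] [0.1448 0.1468] z 0.0998 444 minC ((0.6241644024848938, -0.019607245922088623), 0.07586387544870377)
pot side (array([ 0.6251, -0.0204,  0.0718]), 194)
pot box [ 0.625 -0.02 ] [0.1465 0.1493] z 0.0986 194 minC ((0.6272144913673401, -0.019771941006183624), 0.07701633870601654)
lid box [ 0.4474 -0.2919] [0.1743 0.1756] z 0.0128 3025 minC ((0.44673603773117065, -0.2897973656654358), 0.08998802304267883)
knob box [ 0.4485 -0.2914] [0.0273 0.0244] z 0.0425 97 minC ((0.4483845829963684, -0.292101144790649
[... 319 characters left out ...]
025 ] z 0.0412 90 minC ((0.44848859310150146, -0.29199135303497314), 0.016615314409136772)
knob2 box [ 0.4491 -0.2925] [0.0289 0.0265] z 0.0381 154 minC ((0.44848859310150146, -0.29199135303497314), 0.016615314409136772)
blue1 box [0.4211 0.2649] [0.0508 0.0521] z 0.0441 250 minC ((0.419915109872818, 0.2654290497303009), 0.02751755714416504)
blue2 box [0.348  0.3669] [0.0494 0.0542] z 0.044 220 minC ((0.346369206905365, 0.3666203022003174), 0.029060974717140198)
blue3 box [0.4586 0.4651] [0.05   0.0552] z 0.0441 252 minC ((0.4599742889404297, 0.4662281274795532), 0.02911834791302681)
(array([409, 725,  89,  73,  47, 254,   0]), array([-0.01,  0.  ,  0.01,  0.02,  0.03,  0.04,  0.05,  0.06]))
```

```bash
cat >> h.py <<'E'
from scipy.spatial.transform import Rotation as Ro
def plan(p0,r0,p1,yaw):
    A=Ro.from_euler("xyz",r0);B=Ro.from_euler("xyz",[np.pi,0,yaw])
    print("shift mm",(A.inv().apply(np.subtract(p1,p0))*1000).round(1),"rot",(A.inv()*B).as_rotvec().round(4))
E
python3 - <<'E'
from h import *
P=np.load("m.npz")["P"]
p=P[65:120,365:400].reshape(-1,3);p=p[p[:,2]>.05];print("bottle",np.nanmax(p[:,2]),np.nanmedian(p,0))
plan([.213,.64,.21],[np.pi,0,-.322],[.4505,.3565,.15],-.96)
E
```

```text
bottle 0.1648783764551306 [0.27016849 0.46470879 0.10452318]
shift mm [315.  193.8  60. ] rot [ 0.    -0.     0.638]
```

Request:
jog_arm(targets=[{"dx": 20, "dy": 12}, {"dx": 48, "dy": 30}, {"dx": 78, "dy": 48}, {"dx": 108, "dy": 66}, {"dx": 138, "dy": 85}, {"dx": 165, "dy": 102}, {"dx": 190, "dy": 117}, {"dx": 210, "dy": 130}])

```text
invalid input at $.targets[0]: expected keys dx, dy, dz, rx, ry, rz, gripper
```

Request:
jog_arm(targets=[{"dx": 20, "dy": 12, "rz": 0.08}, {"dx": 40, "dy": 25, "rz": 0.18}, {"dx": 60, "dy": 37, "rz": 0.28}, {"dx": 80, "dy": 49, "rz": 0.38}, {"dx": 95, "dy": 58, "rz": 0.48}, {"dx": 105, "dy": 64, "rz": 0.58}, {"dx": 105, "dy": 64, "rz": 0.638}, {"dx": 105, "dy": 64, "rz": 0.638}])

```text
invalid input at $.targets[0]: expected keys dx, dy, dz, rx, ry, rz, gripper
```

Request:
jog_arm(targets=[{"dx": 20, "dy": 12, "dz": 0, "rx": 0, "ry": 0, "rz": 0, "gripper": 0}, {"dx": 48, "dy": 30, "dz": 0, "rx": 0, "ry": 0, "rz": 0, "gripper": 0}, {"dx": 78, "dy": 48, "dz": 0, "rx": 0, "ry": 0, "rz": 0, "gripper": 0}, {"dx": 108, "dy": 66, "dz": 0, "rx": 0, "ry": 0, "rz": 0, "gripper": 0}, {"dx": 138, "dy": 85, "dz": 0, "rx": 0, "ry": 0, "rz": 0, "gripper": 0}, {"dx": 165, "dy": 102, "dz": 0, "rx": 0, "ry": 0, "rz": 0, "gripper": 0}, {"dx": 190, "dy": 117, "dz": 0, "rx": 0, "ry": 0, "rz": 0, "gripper": 0}, {"dx": 210, "dy": 130, "dz": 0, "rx": 0, "ry": 0, "rz": 0, "gripper": 0}])

```text
t: 0.77
eef_pos: [0.3726, 0.4486, 0.2094]
ee_rot: [3.141, 0.0, -0.323]
force: [-0.3, -0.3, 0.0]
width: 0.0876
gripper_force: 0.0
```

Request:
jog_arm(targets=[{"dx": 20, "dy": 12, "dz": 0, "rx": 0, "ry": 0, "rz": 0.08, "gripper": 0}, {"dx": 40, "dy": 25, "dz": 0, "rx": 0, "ry": 0, "rz": 0.18, "gripper": 0}, {"dx": 60, "dy": 37, "dz": 0, "rx": 0, "ry": 0, "rz": 0.28, "gripper": 0}, {"dx": 80, "dy": 49, "dz": 0, "rx": 0, "ry": 0, "rz": 0.38, "gripper": 0}, {"dx": 95, "dy": 58, "dz": 0, "rx": 0, "ry": 0, "rz": 0.48, "gripper": 0}, {"dx": 105, "dy": 64, "dz": 0, "rx": 0, "ry": 0, "rz": 0.58, "gripper": 0}, {"dx": 105, "dy": 64, "dz": 0, "rx": 0, "ry": 0, "rz": 0.638, "gripper": 0}, {"dx": 105, "dy": 64, "dz": 0, "rx": 0, "ry": 0, "rz": 0.638, "gripper": 0}])

```text
t: 1.43
eef_pos: [0.4513, 0.3558, 0.2092]
ee_rot: [3.141, -0.0, -0.964]
force: [-0.5, 1.0, -0.4]
width: 0.0878
gripper_force: 0.0
```

Request:
jog_arm(targets=[{"dx": 0, "dy": 0, "dz": 20, "rx": 0, "ry": 0, "rz": 0, "gripper": 0}, {"dx": 0, "dy": 0, "dz": 50, "rx": 0, "ry": 0, "rz": 0, "gripper": 0}, {"dx": 0, "dy": 0, "dz": 80, "rx": 0, "ry": 0, "rz": 0, "gripper": 0}, {"dx": 0, "dy": 0, "dz": 110, "rx": 0, "ry": 0, "rz": 0, "gripper": 0}, {"dx": 0, "dy": 0, "dz": 135, "rx": 0, "ry": 0, "rz": 0, "gripper": 0}, {"dx": 0, "dy": 0, "dz": 155, "rx": 0, "ry": 0, "rz": 0, "gripper": 0}, {"dx": 0, "dy": 0, "dz": 168, "rx": 0, "ry": 0, "rz": 0, "gripper": 0}, {"dx": 0, "dy": 0, "dz": 174, "rx": 0, "ry": 0, "rz": 0, "gripper": 0}])

```text
t: 2.1
eef_pos: [0.4498, 0.3558, 0.0331]
ee_rot: [3.138, -0.001, -0.957]
force: [-0.4, -0.0, -0.0]
width: 0.0877
gripper_force: 0.0
```

Request:
jog_arm(targets=[{"dx": 0, "dy": 0, "dz": 0, "rx": 0, "ry": 0, "rz": 0, "gripper": 0.25}, {"dx": 0, "dy": 0, "dz": 0, "rx": 0, "ry": 0, "rz": 0, "gripper": 0.35}, {"dx": 0, "dy": 0, "dz": 0, "rx": 0, "ry": 0, "rz": 0, "gripper": 0.5}, {"dx": 0, "dy": 0, "dz": 0, "rx": 0, "ry": 0, "rz": 0, "gripper": 0.6}, {"dx": 0, "dy": 0, "dz": 0, "rx": 0, "ry": 0, "rz": 0, "gripper": 0.7}, {"dx": 0, "dy": 0, "dz": 0, "rx": 0, "ry": 0, "rz": 0, "gripper": 0.7}, {"dx": 0, "dy": 0, "dz": 0, "rx": 0, "ry": 0, "rz": 0, "gripper": 0.7}, {"dx": 0, "dy": 0, "dz": 0, "rx": 0, "ry": 0, "rz": 0, "gripper": 0.7}], force=25)

```text
t: 2.77
eef_pos: [0.451, 0.3567, 0.0358]
ee_rot: [-3.141, 0.0, -0.96]
force: [0.3, -0.0, 0.2]
width: 0.0401
gripper_force: 0.0
```

```bash
python3 - <<'E'
from h import *
a,P=grab("wrist");b,Q=grab("scene");np.savez("m2.npz",a=a,P=P,b=b,Q=Q)
cv2.imwrite("pics/c.png",np.hstack([cv2.resize(a,(400,300)),cv2.resize(b[90:240,280:480],(400,300))])[...,::-1])
s=arm.get_state();print(s["width"],s["gripper_force"],s["eef_pos"])
E
```

```text
0.032324155249850606 0.0 [0.45100026 0.35668824 0.03568079]
```

View pics/c.png

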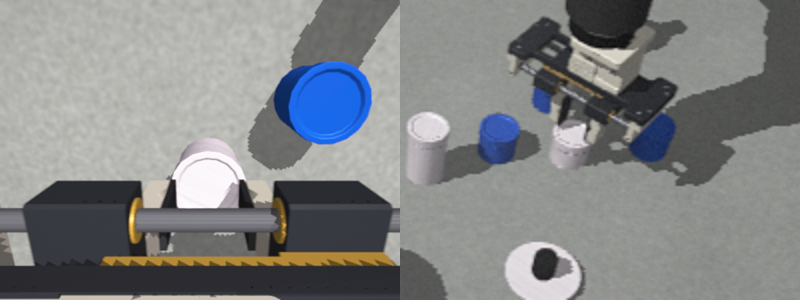

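The wrist view (left) shows the tin at (208,180), out in front of the closed fingers at (165–255,230). It wasn't grasped, so I'm measuring where the tin and fingers really are.

```bash
python3 - <<'E'
from h import *
m=np.load("m2.npz");m1=np.load("m.npz")
def tc(p,c,lo=.041,hi=.048):
    p=p.reshape(-1,3);k=(p[:,2]>lo)&(p[:,2]<hi)&(np.hypot(*(p[:,:2]-c).T)<.06);p=p[k]
    print(len(p),p.min(0).round(4),p.max(0).round(4),np.median(p,0).round(4))
tc(m["P"],[.45,.356]);tc(m["Q"],[.45,.356]);tc(m1["P"],[.45,.356]);tc(m1["Q"],[.45,.356])
# blue tops in wrist frame vs scene frame
P=m["P"];a=m["a"].astype(int)
k=(a[...,2]>150)&(a[...,0]<80)&(P[...,2]>.04);p=P[k];print("blue wrist",p[:,:2].min(0),p[:,:2].max(0),np.median(p[:,2]))
k=(a.min(-1)>190)&(P[...,2]>.03)&(P[...,2]<.06);p=P[k];print("white wrist",p.min(0),p.max(0),np.median(p,0))
f=arm.grab_frame("wrist");T=np.linalg.inv(f["view"]);print(T.round(3))
E
```

```text
5333 [0.4245 0.3306 0.041 ] [0.4759 0.3808 0.0461] [0.4533 0.3534 0.0425]
195 [0.4231 0.3299 0.041 ] [0.4773 0.377  0.0479] [0.4501 0.3535 0.0439]
239 [0.4227 0.3292 0.041 ] [0.4783 0.3818 0.0478] [0.4505 0.3561 0.0443]
72 [0.4283 0.3282 0.041 ] [0.4758 0.3862 0.047 ] [0.4508 0.3559 0.0432]
blue wrist [0.39402232 0.24069059] [0.44621521 0.29241003] 0.04269283136211334
white wrist [0.43286891 0.33051124 0.03062953] [0.47579977 0.38076716 0.05790082] [0.45508148 0.3529794  0.04241819]
[[-0.818 -0.552 -0.161  0.494]
 [-0.575  0.786  0.229  0.295]
 [ 0.     0.28  -0.96   0.21 ]
 [ 0.     0.     0.     1.   ]]
```

```bash
python3 - <<'E'
from h import *
a,P=grab("wrist");s=arm.get_state();print(s["t"],s["width"],s["gripper_force"],s["eef_pos"],s["ee_rot"])
R=Ro.from_euler("xyz",s["ee_rot"]);L=R.inv().apply((P.reshape(-1,3)-s["eef_pos"])).reshape(P.shape)*1000
for v in (250,265,275,285,295,305,315):
  print(v,[tuple(L[v,u].round(0).astype(int)) if np.isfinite(L[v,u,0]) else None for u in range(200,345,10)])
cv2.imwrite("pics/d.png",cv2.resize(a[200:340,160:360],(800,560),interpolation=0)[...,::-1])
E
```

```text
2.9667 0.02848967248206343 0.0 [0.45096506 0.3566496  0.03557101] [ 3.14158442e+00  8.35769990e-06 -9.59811800e-01]
250 [(np.int64(33), np.int64(-18), np.int64(-90)), (np.int64(10), np.int64(-24), np.int64(-43)), (np.int64(8), np.int64(-20), np.int64(-38)), (np.int64(9), np.int64(-16), np.int64(-39)), (np.int64(-8), np.int64(-14), np.int64(-6)), (np.int64(-7), np.int64(-8), np.int64(-7)), (np.int64(-7), np.int64(-3), np.int64(-7)), (np.int64(-8), np.int64(3), np.int64(-6)), (np.int64(-7), np.int64(8), np.int64(-8)), (np.int64(-7), np.int64(14), np.int64(-8)), (np.int64(9), np.int64(15), np.int64(-40)), (np.int64(8), np.int64(20), np.int64(-38)), (np.int64(11), np.int64(23), np.int64(-43)), (np.int64(32), np.int64(18), np.int64(-87)), (np.int64(38), np.int64(18), np.int64(-99))]
265 [(np.int64(31), np.int64(-18), np.int64(-93)), (np.int64(10), np.int64(-22), np.int64(-56)), (np.int64(9), np.int64(-18), np.int64(-53)), (np.int64(7), np.int64(-15), np.int64(-50)), (np.int64(-16), np.int64(-14), np.int64(-8)), (np.int64(-16), np.int64(-8), np.int64(-7)), (np.int64(-17), np.int64(-3), np.
[... 3089 characters left out ...]
np.int64(-103))]
315 [(np.int64(16), np.int64(-18), np.int64(-95)), (np.int64(5), np.int64(-18), np.int64(-79)), (np.int64(-7), np.int64(-17), np.int64(-63)), (np.int64(-81), np.int64(-26), np.int64(37)), (np.int64(-80), np.int64(-18), np.int64(35)), (np.int64(-81), np.int64(-11), np.int64(36)), (np.int64(-81), np.int64(-4), np.int64(37)), (np.int64(-80), np.int64(4), np.int64(36)), (np.int64(-80), np.int64(11), np.int64(36)), (np.int64(-80), np.int64(18), np.int64(35)), (np.int64(-81), np.int64(26), np.int64(37)), (np.int64(-8), np.int64(18), np.int64(-62)), (np.int64(4), np.int64(18), np.int64(-78)), (np.int64(15), np.int64(18), np.int64(-93)), (np.int64(23), np.int64(18), np.int64(-104))]
```

View pics/d.png

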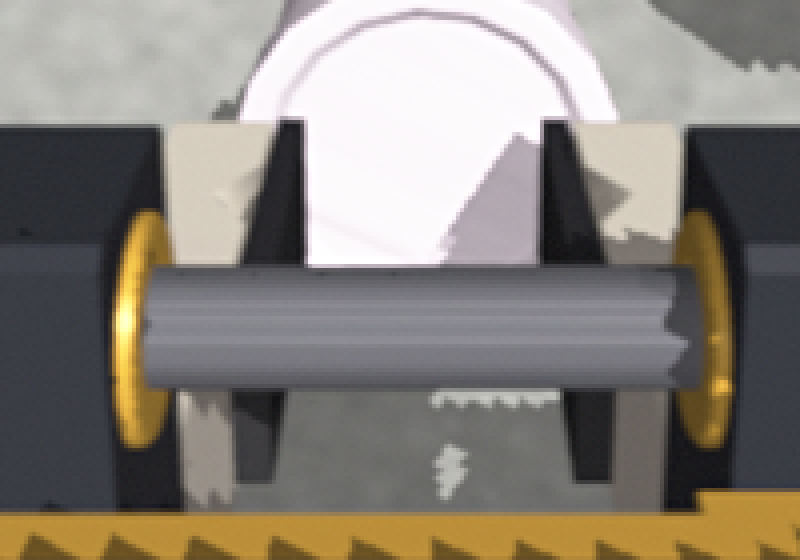

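The crop shows the dark pads (crop x 240–300 and 545–605) ending at crop y≈120, in front of the tin's bright top. So the tips may be above the tin, and I'm checking the tip length.

```bash
python3 - <<'E'
from h import *
print(arm.tcp_to_tips,[x for x in dir(arm) if x[0]!='_'])
s=arm.get_state();R=Ro.from_euler("xyz",s["ee_rot"]);print(s["t"],s["width"])
for n in("wrist","scene","side"):
  a,P=grab(n);L=R.inv().apply((P.reshape(-1,3)-s["eef_pos"])).reshape(P.shape)*1000
  k=(abs(L[...,0])<14)&(abs(L[...,1])<70)&(L[...,2]>-75)&(L[...,2]<-11)
  p=L[k];print(n,len(p),p.min(0),p.max(0),np.histogram(p[:,2],bins=np.arange(-75,-5,5))[0])
  q=p[p[:,2]>-30];print(q[::max(1,len(q)//15)].round(0).tolist())
E
```

```text
0.022 ['Unreachable', 'get_state', 'grab_frame', 'job_done', 'tcp_to_tips']
2.9667 0.02848967248206343
wrist 3326 [-12.48569605 -29.49927662 -74.9815349 ] [ 11.44806006  29.77147264 -14.40889364] [153 139 544  96 301 324 256 401 376 329 301 105   1]
[[9.0, -17.0, -16.0], [9.0, 18.0, -18.0], [11.0, -18.0, -22.0], [10.0, -25.0, -23.0], [10.0, 27.0, -22.0], [9.0, 18.0, -21.0], [11.0, -19.0, -26.0], [11.0, -28.0, -28.0], [10.0, 20.0, -27.0], [9.0, -15.0, -25.0], [11.0, -21.0, -30.0], [10.0, 29.0, -29.0], [9.0, 16.0, -29.0], [4.0, -14.0, -24.0], [2.0, -14.0, -29.0], [-6.0, 14.0, -27.0]]
scene 235 [-11.59249537 -32.15583974 -73.89270805] [ 13.23081165  33.10995324 -11.15857465] [ 8  3 14 25 27 27 18 27 27 29 19  4  7]
[[8.0, 30.0, -29.0], [-2.0, 15.0, -29.0], [9.0, 28.0, -25.0], [-2.0, 14.0, -26.0], [11.0, 27.0, -24.0], [8.0, 17.0, -28.0], [-11.0, 15.0, -15.0], [8.0, 19.0, -23.0], [-1.0, 15.0, -18.0], [10.0, 18.0, -22.0], [6.0, 21.0, -13.0], [3.0, 8.0, -11.0], [10.0, -14.0, -29.0], [10.0, -15.0, -26.0], [-1.0, -29.0, -27.0], [12.0, -19.0, -27.0], [3.0, -28.0, -26.0], [9.0, -21.0, -22.0], [7.0, -28.0, -26.0], [12.0, -28.0, -26.0]]
side 212 [-11.96222914 -35.43973887 -74.82832527] [ 13.92803815  37.18780924 -11.17839502] [17 13 22 23 17 19 15 19 19 21 17  8  2]
[[-5.0, -17.0, -29.0], [0.0, -12.0, -28.0], [10.0, -18.0, -30.0], [12.0, -30.0, -27.0], [1.0, -16.0, -24.0], [6.0, -26.0, -23.0], [-10.0, -16.0, -16.0], [7.0, -16.0, -22.0], [13.0, -24.0, -22.0], [6.0, 15.0, -27.0], [10.0, -14.0, -20.0], [3.0, 31.0, -26.0], [11.0, 24.0, -27.0], [2.0, 30.0, -22.0], [13.0, 21.0, -23.0], [10.0, -18.0, -11.0]]
```

All three cameras put the real fingertips about 16 mm behind the reported TCP, not 22 mm ahead of it. The fingers closed in the air above the tin. I'll raise, open and measure the tips cleanly.

Request:
jog_arm(targets=[{"dx": 0, "dy": 0, "dz": -10, "rx": 0, "ry": 0, "rz": 0, "gripper": 0.2}, {"dx": 0, "dy": 0, "dz": -20, "rx": 0, "ry": 0, "rz": 0, "gripper": 0}, {"dx": 0, "dy": 0, "dz": -40, "rx": 0, "ry": 0, "rz": 0, "gripper": 0}, {"dx": 0, "dy": 0, "dz": -60, "rx": 0, "ry": 0, "rz": 0, "gripper": 0}, {"dx": 0, "dy": 0, "dz": -60, "rx": 0, "ry": 0, "rz": 0, "gripper": 0}, {"dx": 0, "dy": 0, "dz": -60, "rx": 0, "ry": 0, "rz": 0, "gripper": 0}, {"dx": 0, "dy": 0, "dz": -60, "rx": 0, "ry": 0, "rz": 0, "gripper": 0}, {"dx": 0, "dy": 0, "dz": -60, "rx": 0, "ry": 0, "rz": 0, "gripper": 0}])

```text
t: 3.78
eef_pos: [0.4507, 0.3563, 0.0954]
ee_rot: [3.141, -0.0, -0.96]
force: [-0.5, -0.3, 0.5]
width: 0.0746
gripper_force: 0.0
```

```bash
python3 - <<'E'
from h import *
s=arm.get_state();R=Ro.from_euler("xyz",s["ee_rot"]);print(s["t"],s["width"],s["eef_pos"])
for n in("wrist","scene","side"):
  a,P=grab(n);L=R.inv().apply((P.reshape(-1,3)-s["eef_pos"])).reshape(P.shape)*1000
  for sg in(1,-1):
    k=(abs(L[...,0])<16)&(abs(sg*L[...,1]-55)<15)&(L[...,2]>-90)&(L[...,2]<35)
    p=L[k]
    if len(p): print(n,sg,len(p),"x",np.percentile(p[:,0],[2,98]).round(1),"y",np.percentile(p[:,1],[2,98]).round(1),"z top5",np.sort(p[:,2])[-6:].round(1),np.histogram(p[:,2],bins=np.arange(-90,36,5))[0])
E
```

```text
3.7833 0.07455721170977128 [0.45068021 0.35633511 0.09535345]
wrist 1 2313 x [-8.5 13.6] y [40.3 53.6] z top5 [-18.9 -18.4 -18.2 -16.9 -16.  -15.6] [205 226 196 177 156 136  73 230 192 128 207 146 124 109   8   0   0   0
   0   0   0   0   0   0   0]
wrist -1 2577 x [-9.7 13.5] y [-53.3 -40.2] z top5 [-19.9 -19.7 -19.2 -18.2 -17.3 -15.6] [284 306 258 238 183 115  70 230 193 119 209 144 123  99   6   0   0   0
   0   0   0   0   0   0   0]
scene 1 152 x [-9.5 13. ] y [40.2 56. ] z top5 [-19.6 -19.2 -17.5 -17.5 -17.1 -15.8] [ 5  4  4 11  8 16 14 11 14 13 12 13 11  9  7  0  0  0  0  0  0  0  0  0
  0]
scene -1 98 x [-7.4 14.1] y [-57.7 -40.6] z top5 [-23.5 -22.6 -22.4 -21.5 -19.2 -18.6] [ 0  0  0  0  0  6 11 11  7 13 13 14 12  9  2  0  0  0  0  0  0  0  0  0
  0]
side 1 102 x [-9.4 14.6] y [45.  63.9] z top5 [-20.8 -20.1 -19.5 -18.  -17.1 -16.2] [ 0  0  0  4  7 10  8 11 11  7 11 10  9 10  4  0  0  0  0  0  0  0  0  0
  0]
side -1 138 x [-11.9  14.3] y [-60.9 -40.5] z top5 [-19.8 -19.4 -17.7 -17.7 -16.8 -16.4] [ 4  3  9 12  8 11 12 12  9 10  8 12 10 10  8  0  0  0  0  0  0  0  0  0
  0]
```

Request:
jog_arm(targets=[{"dx": 0, "dy": 0, "dz": 15, "rx": 0, "ry": 0, "rz": 0, "gripper": 0}, {"dx": 0, "dy": 0, "dz": 30, "rx": 0, "ry": 0, "rz": 0, "gripper": 0}, {"dx": 0, "dy": 0, "dz": 45, "rx": 0, "ry": 0, "rz": 0, "gripper": 0}, {"dx": 0, "dy": 0, "dz": 60, "rx": 0, "ry": 0, "rz": 0, "gripper": 0}, {"dx": 0, "dy": 0, "dz": 75, "rx": 0, "ry": 0, "rz": 0, "gripper": 0}, {"dx": 0, "dy": 0, "dz": 87, "rx": 0, "ry": 0, "rz": 0, "gripper": 0}, {"dx": 0, "dy": 0, "dz": 95, "rx": 0, "ry": 0, "rz": 0, "gripper": 0}, {"dx": 0, "dy": 0, "dz": 99, "rx": 0, "ry": 0, "rz": 0, "gripper": 0}])

```text
t: 4.6
eef_pos: [0.4505, 0.3559, -0.005]
ee_rot: [3.139, -0.001, -0.96]
force: [0.1, -0.7, 1.1]
width: 0.0879
gripper_force: 0.0
```

Request:
jog_arm(targets=[{"dx": 0, "dy": 0, "dz": 0, "rx": 0, "ry": 0, "rz": 0, "gripper": 0.25}, {"dx": 0, "dy": 0, "dz": 0, "rx": 0, "ry": 0, "rz": 0, "gripper": 0.35}, {"dx": 0, "dy": 0, "dz": 0, "rx": 0, "ry": 0, "rz": 0, "gripper": 0.5}, {"dx": 0, "dy": 0, "dz": 0, "rx": 0, "ry": 0, "rz": 0, "gripper": 0.6}, {"dx": 0, "dy": 0, "dz": 0, "rx": 0, "ry": 0, "rz": 0, "gripper": 0.7}, {"dx": 0, "dy": 0, "dz": 0, "rx": 0, "ry": 0, "rz": 0, "gripper": 0.7}, {"dx": 0, "dy": 0, "dz": 0, "rx": 0, "ry": 0, "rz": 0, "gripper": 0.7}, {"dx": 0, "dy": 0, "dz": 0, "rx": 0, "ry": 0, "rz": 0, "gripper": 0.7}], force=25)

```text
t: 5.27
eef_pos: [0.4511, 0.3568, -0.003]
ee_rot: [-3.141, 0.0, -0.96]
force: [-1.7, -0.5, 4.5]
width: 0.0506
gripper_force: 25.0
```

Request:
jog_arm(targets=[{"dx": 0, "dy": 0, "dz": -5, "rx": 0, "ry": 0, "rz": 0, "gripper": 0.7}, {"dx": 0, "dy": 0, "dz": -15, "rx": 0, "ry": 0, "rz": 0, "gripper": 0.7}, {"dx": 0, "dy": 0, "dz": -35, "rx": 0, "ry": 0, "rz": 0, "gripper": 0.7}, {"dx": 0, "dy": 0, "dz": -60, "rx": 0, "ry": 0, "rz": 0, "gripper": 0.7}, {"dx": 0, "dy": 0, "dz": -90, "rx": 0, "ry": 0, "rz": 0, "gripper": 0.7}, {"dx": 0, "dy": 0, "dz": -118, "rx": 0, "ry": 0, "rz": 0, "gripper": 0.7}, {"dx": 0, "dy": 0, "dz": -140, "rx": 0, "ry": 0, "rz": 0, "gripper": 0.7}, {"dx": 0, "dy": 0, "dz": -150, "rx": 0, "ry": 0, "rz": 0, "gripper": 0.7}])

```text
t: 5.93
eef_pos: [0.4521, 0.3578, 0.1509]
ee_rot: [-3.136, 0.001, -0.959]
force: [-0.8, 0.5, -1.1]
width: 0.0508
gripper_force: 25.0
```

Request:
jog_arm(targets=[{"dx": 10, "dy": 2, "dz": 0, "rx": 0, "ry": 0, "rz": 0, "gripper": 0.7}, {"dx": 30, "dy": 5, "dz": 0, "rx": 0, "ry": 0, "rz": 0, "gripper": 0.7}, {"dx": 58, "dy": 10, "dz": 0, "rx": 0, "ry": 0, "rz": 0, "gripper": 0.7}, {"dx": 88, "dy": 16, "dz": 0, "rx": 0, "ry": 0, "rz": 0, "gripper": 0.7}, {"dx": 118, "dy": 21, "dz": 0, "rx": 0, "ry": 0, "rz": 0, "gripper": 0.7}, {"dx": 148, "dy": 27, "dz": 0, "rx": 0, "ry": 0, "rz": 0, "gripper": 0.7}, {"dx": 178, "dy": 32, "dz": 0, "rx": 0, "ry": 0, "rz": 0, "gripper": 0.7}, {"dx": 208, "dy": 38, "dz": 0, "rx": 0, "ry": 0, "rz": 0, "gripper": 0.7}])

```text
t: 6.6
eef_pos: [0.5388, 0.1622, 0.1453]
ee_rot: [3.139, 0.0, -0.96]
force: [0.4, 0.5, -1.0]
width: 0.0503
gripper_force: 25.0
```

Request:
jog_arm(targets=[{"dx": 30, "dy": 5, "dz": 0, "rx": 0, "ry": 0, "rz": 0, "gripper": 0.7}, {"dx": 60, "dy": 11, "dz": 0, "rx": 0, "ry": 0, "rz": 0, "gripper": 0.7}, {"dx": 90, "dy": 16, "dz": 0, "rx": 0, "ry": 0, "rz": 0, "gripper": 0.7}, {"dx": 120, "dy": 21, "dz": 0, "rx": 0, "ry": 0, "rz": 0, "gripper": 0.7}, {"dx": 150, "dy": 27, "dz": 0, "rx": 0, "ry": 0, "rz": 0, "gripper": 0.7}, {"dx": 175, "dy": 32, "dz": 0, "rx": 0, "ry": 0, "rz": 0, "gripper": 0.7}, {"dx": 192, "dy": 35, "dz": 0, "rx": 0, "ry": 0, "rz": 0, "gripper": 0.7}, {"dx": 201, "dy": 36, "dz": 0, "rx": 0, "ry": 0, "rz": 0, "gripper": 0.7}])

```text
t: 7.27
eef_pos: [0.6244, -0.0236, 0.1448]
ee_rot: [3.139, 0.001, -0.962]
force: [-0.1, -0.8, -0.8]
width: 0.0508
gripper_force: 25.0
```

```bash
python3 - <<'E'
from h import *
a,P=grab("side");s=arm.get_state();print(s)
b,Q=grab("scene")
cv2.imwrite("pics/e.png",np.hstack([cv2.resize(a[60:260,180:380],(400,400)),cv2.resize(b[120:320,140:340],(400,400))])[...,::-1])
E
```

```text
{'t': 7.3167, 'q': array([ 2.73708486e-01,  3.26448728e-01, -1.89393061e-01,  1.30183701e-04,
       -1.05754147e+00,  3.34782144e-01]), 'qd': array([ 0.04111591, -0.01859163, -0.02125303, -0.00543199,  0.00523182,
       -0.04487669]), 'joint_efforts': array([-1.96308405e-01, -5.59161580e+01,  2.64758134e+01,  6.15281314e+00,
       -1.16026152e-01, -3.64005344e-02]), 'eef_pos': array([ 0.62488818, -0.02382197,  0.14493112]), 'ee_rot': array([ 3.13911213e+00,  7.43016290e-04, -9.62242549e-01]), 'force': array([ 0.69648511, -0.47552537, -0.00108811]), 'moment': array([-0.0760147 , -0.26777511, -0.07434939]), 'gripper_force': 24.99994844198227, 'width': 0.050415103830103426}
```

View pics/e.png

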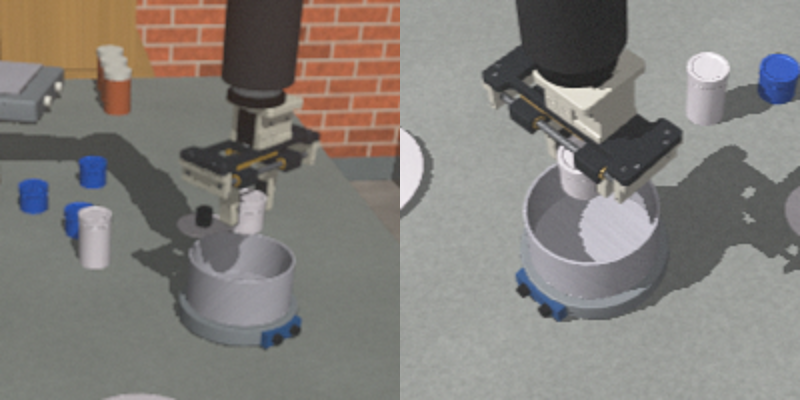

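The side (left) and scene (right) crops show the white tin upright in the jaws, at (250,212) and (575,175), over the pot's mouth. The tall tin is still standing.

Request:
jog_arm(targets=[{"dx": -3, "dy": -2, "dz": 10, "rx": 0, "ry": 0, "rz": 0, "gripper": 0.7}, {"dx": -3, "dy": -2, "dz": 25, "rx": 0, "ry": 0, "rz": 0, "gripper": 0.7}, {"dx": -3, "dy": -2, "dz": 42, "rx": 0, "ry": 0, "rz": 0, "gripper": 0.7}, {"dx": -3, "dy": -2, "dz": 58, "rx": 0, "ry": 0, "rz": 0, "gripper": 0.7}, {"dx": -3, "dy": -2, "dz": 74, "rx": 0, "ry": 0, "rz": 0, "gripper": 0.7}, {"dx": -3, "dy": -2, "dz": 88, "rx": 0, "ry": 0, "rz": 0, "gripper": 0.7}, {"dx": -3, "dy": -2, "dz": 98, "rx": 0, "ry": 0, "rz": 0, "gripper": 0.7}, {"dx": -3, "dy": -2, "dz": 104, "rx": 0, "ry": 0, "rz": 0, "gripper": 0.7}])

```text
t: 8.03
eef_pos: [0.6235, -0.0163, 0.0406]
ee_rot: [3.139, 0.001, -0.959]
force: [-0.0, -0.5, -0.6]
width: 0.0508
gripper_force: 25.0
```

Request:
jog_arm(targets=[{"dx": 0, "dy": 0, "dz": 1, "rx": 0, "ry": 0, "rz": 0, "gripper": 0.7}, {"dx": 0, "dy": 0, "dz": 2, "rx": 0, "ry": 0, "rz": 0, "gripper": 0.7}, {"dx": 0, "dy": 0, "dz": 3, "rx": 0, "ry": 0, "rz": 0, "gripper": 0.7}, {"dx": 0, "dy": 0, "dz": 4, "rx": 0, "ry": 0, "rz": 0, "gripper": 0.7}, {"dx": 0, "dy": 0, "dz": 5, "rx": 0, "ry": 0, "rz": 0, "gripper": 0.7}, {"dx": 0, "dy": 0, "dz": 6, "rx": 0, "ry": 0, "rz": 0, "gripper": 0.7}, {"dx": 0, "dy": 0, "dz": 6, "rx": 0, "ry": 0, "rz": 0, "gripper": 0.7}, {"dx": 0, "dy": 0, "dz": 6, "rx": 0, "ry": 0, "rz": 0, "gripper": 0.7}])

```text
t: 8.7
eef_pos: [0.625, -0.0173, 0.0367]
ee_rot: [-3.141, -0.0, -0.96]
force: [0.3, -0.3, -1.1]
width: 0.0503
gripper_force: 25.0
```

Request:
jog_arm(targets=[{"dx": 0, "dy": 0, "dz": 0.5, "rx": 0, "ry": 0, "rz": 0, "gripper": 0.7}, {"dx": 0, "dy": 0, "dz": 1, "rx": 0, "ry": 0, "rz": 0, "gripper": 0.7}, {"dx": 0, "dy": 0, "dz": 1.5, "rx": 0, "ry": 0, "rz": 0, "gripper": 0.7}, {"dx": 0, "dy": 0, "dz": 2, "rx": 0, "ry": 0, "rz": 0, "gripper": 0.7}, {"dx": 0, "dy": 0, "dz": 2.5, "rx": 0, "ry": 0, "rz": 0, "gripper": 0.7}, {"dx": 0, "dy": 0, "dz": 3, "rx": 0, "ry": 0, "rz": 0, "gripper": 0.7}, {"dx": 0, "dy": 0, "dz": 3.5, "rx": 0, "ry": 0, "rz": 0, "gripper": 0.7}, {"dx": 0, "dy": 0, "dz": 4, "rx": 0, "ry": 0, "rz": 0, "gripper": 0.7}])

```text
t: 9.37
eef_pos: [0.6249, -0.0172, 0.0325]
ee_rot: [3.142, 0.0, -0.96]
force: [0.3, -0.2, -1.4]
width: 0.0504
gripper_force: 25.0
```

Request:
jog_arm(targets=[{"dx": 0, "dy": 0, "dz": 0.3, "rx": 0, "ry": 0, "rz": 0, "gripper": 0.7}, {"dx": 0, "dy": 0, "dz": 0.6, "rx": 0, "ry": 0, "rz": 0, "gripper": 0.7}, {"dx": 0, "dy": 0, "dz": 0.9, "rx": 0, "ry": 0, "rz": 0, "gripper": 0.7}, {"dx": 0, "dy": 0, "dz": 1.2, "rx": 0, "ry": 0, "rz": 0, "gripper": 0.7}, {"dx": 0, "dy": 0, "dz": 1.5, "rx": 0, "ry": 0, "rz": 0, "gripper": 0.7}, {"dx": 0, "dy": 0, "dz": 1.5, "rx": 0, "ry": 0, "rz": 0, "gripper": 0.7}, {"dx": 0, "dy": 0, "dz": 1.5, "rx": 0, "ry": 0, "rz": 0, "gripper": 0.7}, {"dx": 0, "dy": 0, "dz": 1.5, "rx": 0, "ry": 0, "rz": 0, "gripper": 0.7}])

```text
t: 10.03
eef_pos: [0.6249, -0.0172, 0.0311]
ee_rot: [-3.142, -0.0, -0.96]
force: [0.7, 0.2, -0.6]
width: 0.0507
gripper_force: 25.0
```

Request:
jog_arm(targets=[{"dx": 0, "dy": 0, "dz": 0.3, "rx": 0, "ry": 0, "rz": 0, "gripper": 0.7}, {"dx": 0, "dy": 0, "dz": 0.6, "rx": 0, "ry": 0, "rz": 0, "gripper": 0.7}, {"dx": 0, "dy": 0, "dz": 0.9, "rx": 0, "ry": 0, "rz": 0, "gripper": 0.7}, {"dx": 0, "dy": 0, "dz": 1.2, "rx": 0, "ry": 0, "rz": 0, "gripper": 0.7}, {"dx": 0, "dy": 0, "dz": 1.2, "rx": 0, "ry": 0, "rz": 0, "gripper": 0.7}, {"dx": 0, "dy": 0, "dz": 1.2, "rx": 0, "ry": 0, "rz": 0, "gripper": 0.7}, {"dx": 0, "dy": 0, "dz": 1.2, "rx": 0, "ry": 0, "rz": 0, "gripper": 0.7}, {"dx": 0, "dy": 0, "dz": 1.2, "rx": 0, "ry": 0, "rz": 0, "gripper": 0.7}])

```text
t: 10.7
eef_pos: [0.625, -0.0172, 0.031]
ee_rot: [-3.141, -0.0, -0.959]
force: [-4.5, 0.6, 8.5]
width: 0.0505
gripper_force: 25.0
```

Request:
jog_arm(targets=[{"dx": 0, "dy": 0, "dz": 0, "rx": 0, "ry": 0, "rz": 0, "gripper": 0.38}, {"dx": 0, "dy": 0, "dz": 0, "rx": 0, "ry": 0, "rz": 0, "gripper": 0.34}, {"dx": 0, "dy": 0, "dz": 0, "rx": 0, "ry": 0, "rz": 0, "gripper": 0.28}, {"dx": 0, "dy": 0, "dz": 0, "rx": 0, "ry": 0, "rz": 0, "gripper": 0.25}, {"dx": 0, "dy": 0, "dz": 0, "rx": 0, "ry": 0, "rz": 0, "gripper": 0.25}, {"dx": 0, "dy": 0, "dz": 0, "rx": 0, "ry": 0, "rz": 0, "gripper": 0.25}, {"dx": 0, "dy": 0, "dz": 0, "rx": 0, "ry": 0, "rz": 0, "gripper": 0.25}, {"dx": 0, "dy": 0, "dz": 0, "rx": 0, "ry": 0, "rz": 0, "gripper": 0.25}])

```text
t: 11.37
eef_pos: [0.6249, -0.0172, 0.0298]
ee_rot: [3.141, 0.0, -0.96]
force: [0.2, -0.1, 0.4]
width: 0.0659
gripper_force: 0.0
```

Request:
jog_arm(targets=[{"dx": 0, "dy": 0, "dz": -5, "rx": 0, "ry": 0, "rz": 0, "gripper": 0.25}, {"dx": 0, "dy": 0, "dz": -12, "rx": 0, "ry": 0, "rz": 0, "gripper": 0.25}, {"dx": 0, "dy": 0, "dz": -25, "rx": 0, "ry": 0, "rz": 0, "gripper": 0.25}, {"dx": 0, "dy": 0, "dz": -45, "rx": 0, "ry": 0, "rz": 0, "gripper": 0.25}, {"dx": 0, "dy": 0, "dz": -70, "rx": 0, "ry": 0, "rz": 0, "gripper": 0.25}, {"dx": 0, "dy": 0, "dz": -95, "rx": 0, "ry": 0, "rz": 0, "gripper": 0.25}, {"dx": 0, "dy": 0, "dz": -115, "rx": 0, "ry": 0, "rz": 0, "gripper": 0.25}, {"dx": 0, "dy": 0, "dz": -120, "rx": 0, "ry": 0, "rz": 0, "gripper": 0.25}])

```text
t: 12.03
eef_pos: [0.6271, -0.0171, 0.1549]
ee_rot: [-3.136, -0.003, -0.959]
force: [1.0, 0.2, 0.7]
width: 0.0659
gripper_force: 0.0
```

```bash
python3 - <<'E'
from h import *
a,P=grab("scene");s=arm.get_state();print(s["t"],s["eef_pos"],s["ee_rot"],s["width"])
p=P.reshape(-1,3);k=(np.hypot(p[:,0]-.625,p[:,1]+.02)<.062)&(p[:,2]>.07)&(p[:,2]<.09);q=p[k];print(len(q),q.min(0),q.max(0),np.median(q,0))
plan(s["eef_pos"],s["ee_rot"],[.4485,-.2918,s["eef_pos"][2]],-.96)
cv2.imwrite("pics/f.png",cv2.resize(a[160:310,180:330],(600,600))[...,::-1])
E
```

```text
12.0833 [ 0.62678363 -0.01699626  0.15417451] [-3.13611467e+00 -2.71343016e-03 -9.59406500e-01] 0.06563832082372174
414 [ 0.5974739  -0.04315193  0.07002972] [0.65136416 0.0074626  0.08405076] [ 0.62601961 -0.01828278  0.07803904]
shift mm [122.7 303.7  -1.3] rot [-0.0055 -0.0027  0.0006]
```

View pics/f.png

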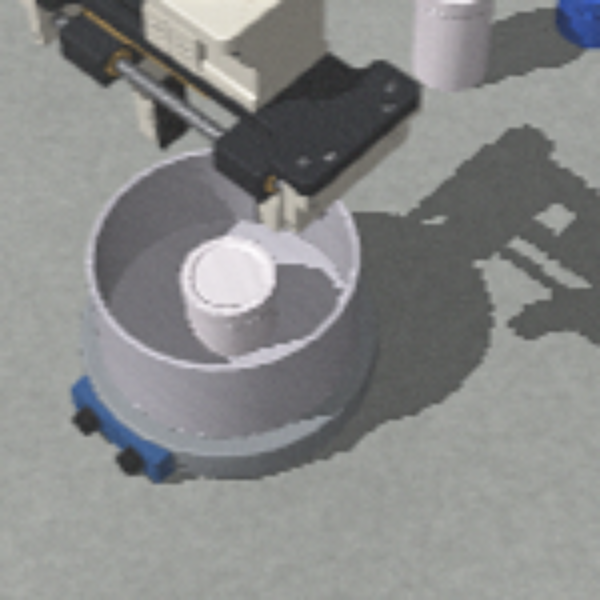

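The crop shows the tin standing upright near the pot's centre (230,285), its top level at z≈0.078, as expected. Next is the lid's knob.

Request:
jog_arm(targets=[{"dx": 5, "dy": 12, "dz": 0, "rx": 0, "ry": 0, "rz": 0, "gripper": 0.25}, {"dx": 12, "dy": 30, "dz": 0, "rx": 0, "ry": 0, "rz": 0, "gripper": 0.25}, {"dx": 21, "dy": 52, "dz": 0, "rx": 0, "ry": 0, "rz": 0, "gripper": 0.25}, {"dx": 30, "dy": 74, "dz": 0, "rx": 0, "ry": 0, "rz": 0, "gripper": 0.25}, {"dx": 39, "dy": 96, "dz": 0, "rx": 0, "ry": 0, "rz": 0, "gripper": 0.25}, {"dx": 48, "dy": 118, "dz": 0, "rx": 0, "ry": 0, "rz": 0, "gripper": 0.25}, {"dx": 57, "dy": 140, "dz": 0, "rx": 0, "ry": 0, "rz": 0, "gripper": 0.25}, {"dx": 66, "dy": 162, "dz": 0, "rx": 0, "ry": 0, "rz": 0, "gripper": 0.25}])

```text
t: 12.75
eef_pos: [0.5273, -0.166, 0.1487]
ee_rot: [3.14, 0.001, -0.96]
force: [0.5, -1.0, -0.1]
width: 0.0656
gripper_force: 0.0
```

Request:
jog_arm(targets=[{"dx": 9, "dy": 22, "dz": 0, "rx": 0, "ry": 0, "rz": 0, "gripper": 0.25}, {"dx": 18, "dy": 44, "dz": 0, "rx": 0, "ry": 0, "rz": 0, "gripper": 0.25}, {"dx": 27, "dy": 66, "dz": 0, "rx": 0, "ry": 0, "rz": 0, "gripper": 0.25}, {"dx": 36, "dy": 88, "dz": 0, "rx": 0, "ry": 0, "rz": 0, "gripper": 0.25}, {"dx": 45, "dy": 110, "dz": 0, "rx": 0, "ry": 0, "rz": 0, "gripper": 0.25}, {"dx": 53, "dy": 128, "dz": 0, "rx": 0, "ry": 0, "rz": 0, "gripper": 0.25}, {"dx": 57.5, "dy": 140, "dz": 0, "rx": 0, "ry": 0, "rz": 0, "gripper": 0.25}, {"dx": 57.5, "dy": 140, "dz": 0, "rx": 0, "ry": 0, "rz": 0, "gripper": 0.25}])

```text
t: 13.42
eef_pos: [0.4455, -0.2933, 0.149]
ee_rot: [3.14, 0.002, -0.963]
force: [0.4, 0.9, -1.0]
width: 0.0655
gripper_force: 0.0
```

Request:
jog_arm(targets=[{"dx": 0, "dy": 0, "dz": 15, "rx": 0, "ry": 0, "rz": 0, "gripper": 0.25}, {"dx": 0, "dy": 0, "dz": 35, "rx": 0, "ry": 0, "rz": 0, "gripper": 0.25}, {"dx": 0, "dy": 0, "dz": 55, "rx": 0, "ry": 0, "rz": 0, "gripper": 0.25}, {"dx": 0, "dy": 0, "dz": 70, "rx": 0, "ry": 0, "rz": 0, "gripper": 0.25}, {"dx": 0, "dy": 0, "dz": 80, "rx": 0, "ry": 0, "rz": 0, "gripper": 0.25}, {"dx": 0, "dy": 0, "dz": 90, "rx": 0, "ry": 0, "rz": 0, "gripper": 0.25}, {"dx": 0, "dy": 0, "dz": 90, "rx": 0, "ry": 0, "rz": 0, "gripper": 0.25}, {"dx": 0, "dy": 0, "dz": 90, "rx": 0, "ry": 0, "rz": 0, "gripper": 0.25}])

```text
t: 14.08
eef_pos: [0.4483, -0.2915, 0.0597]
ee_rot: [3.141, 0.001, -0.96]
force: [1.3, -0.5, 0.2]
width: 0.0662
gripper_force: 0.0
```

```bash
python3 - <<'E'
from h import *
s=arm.get_state();print(s["t"],s["eef_pos"],s["ee_rot"])
for n in("scene","side","wrist"):
  a,P=grab(n);p=P.reshape(-1,3);d=a.reshape(-1,3).max(-1)<90
  k=d&(np.hypot(p[:,0]-.4485,p[:,1]+.292)<.022)&(p[:,2]>.02)&(p[:,2]<.048);q=p[k]
  if len(q):print(n,len(q),q.min(0),q.max(0),(q.min(0)+q.max(0))/2)
E
```

```text
14.0833 [ 0.44829225 -0.29153764  0.05970653] [ 3.14094968e+00  5.00914396e-04 -9.59534251e-01]
scene 60 [ 0.45068943 -0.30263922  0.02007064] [ 0.46366371 -0.2776134   0.04493061] [ 0.45717657 -0.29012631  0.03250062]
side 136 [ 0.43504258 -0.30754022  0.02045366] [ 0.45910472 -0.27862778  0.04388638] [ 0.44707365 -0.293084    0.03217002]
wrist 1721 [ 0.43500539 -0.3049067   0.02000453] [ 0.46153977 -0.27745986  0.04306358] [ 0.44827258 -0.29118328  0.03153405]
```

Request:
jog_arm(targets=[{"dx": 0, "dy": 0, "dz": 10, "rx": 0, "ry": 0, "rz": 0, "gripper": 0.25}, {"dx": 0, "dy": 0, "dz": 20, "rx": 0, "ry": 0, "rz": 0, "gripper": 0.25}, {"dx": 0, "dy": 0, "dz": 30, "rx": 0, "ry": 0, "rz": 0, "gripper": 0.25}, {"dx": 0, "dy": 0, "dz": 40, "rx": 0, "ry": 0, "rz": 0, "gripper": 0.25}, {"dx": 0, "dy": 0, "dz": 48, "rx": 0, "ry": 0, "rz": 0, "gripper": 0.25}, {"dx": 0, "dy": 0, "dz": 54, "rx": 0, "ry": 0, "rz": 0, "gripper": 0.25}, {"dx": 0, "dy": 0, "dz": 58, "rx": 0, "ry": 0, "rz": 0, "gripper": 0.25}, {"dx": 0, "dy": 0, "dz": 59, "rx": 0, "ry": 0, "rz": 0, "gripper": 0.25}])

```text
t: 14.9
eef_pos: [0.4479, -0.2915, -0.0002]
ee_rot: [3.141, 0.001, -0.96]
force: [-0.4, -0.2, 0.1]
width: 0.0656
gripper_force: 0.0
```

Request:
jog_arm(targets=[{"dx": 0, "dy": 0, "dz": 0, "rx": 0, "ry": 0, "rz": 0, "gripper": 0.5}, {"dx": 0, "dy": 0, "dz": 0, "rx": 0, "ry": 0, "rz": 0, "gripper": 0.6}, {"dx": 0, "dy": 0, "dz": 0, "rx": 0, "ry": 0, "rz": 0, "gripper": 0.7}, {"dx": 0, "dy": 0, "dz": 0, "rx": 0, "ry": 0, "rz": 0, "gripper": 0.8}, {"dx": 0, "dy": 0, "dz": 0, "rx": 0, "ry": 0, "rz": 0, "gripper": 0.9}, {"dx": 0, "dy": 0, "dz": 0, "rx": 0, "ry": 0, "rz": 0, "gripper": 0.9}, {"dx": 0, "dy": 0, "dz": 0, "rx": 0, "ry": 0, "rz": 0, "gripper": 0.9}, {"dx": 0, "dy": 0, "dz": 0, "rx": 0, "ry": 0, "rz": 0, "gripper": 0.9}], force=40)

```text
t: 15.57
eef_pos: [0.4485, -0.2917, 0.0011]
ee_rot: [-3.141, -0.0, -0.96]
force: [-0.7, -0.6, 2.3]
width: 0.0273
gripper_force: 40.0
```

Request:
jog_arm(targets=[{"dx": 0, "dy": 0, "dz": -4, "rx": 0, "ry": 0, "rz": 0, "gripper": 0.9}, {"dx": 0, "dy": 0, "dz": -14, "rx": 0, "ry": 0, "rz": 0, "gripper": 0.9}, {"dx": 0, "dy": 0, "dz": -32, "rx": 0, "ry": 0, "rz": 0, "gripper": 0.9}, {"dx": 0, "dy": 0, "dz": -56, "rx": 0, "ry": 0, "rz": 0, "gripper": 0.9}, {"dx": 0, "dy": 0, "dz": -82, "rx": 0, "ry": 0, "rz": 0, "gripper": 0.9}, {"dx": 0, "dy": 0, "dz": -106, "rx": 0, "ry": 0, "rz": 0, "gripper": 0.9}, {"dx": 0, "dy": 0, "dz": -124, "rx": 0, "ry": 0, "rz": 0, "gripper": 0.9}, {"dx": 0, "dy": 0, "dz": -130, "rx": 0, "ry": 0, "rz": 0, "gripper": 0.9}])

```text
t: 16.23
eef_pos: [0.4498, -0.2921, 0.1346]
ee_rot: [-3.139, -0.004, -0.959]
force: [0.3, 0.0, -3.2]
width: 0.0271
gripper_force: 40.0
```

Request:
jog_arm(targets=[{"dx": -3, "dy": -7, "dz": 0, "rx": 0, "ry": 0, "rz": 0, "gripper": 0.9}, {"dx": -8, "dy": -20, "dz": 0, "rx": 0, "ry": 0, "rz": 0, "gripper": 0.9}, {"dx": -15, "dy": -38, "dz": 0, "rx": 0, "ry": 0, "rz": 0, "gripper": 0.9}, {"dx": -23, "dy": -58, "dz": 0, "rx": 0, "ry": 0, "rz": 0, "gripper": 0.9}, {"dx": -32, "dy": -80, "dz": 0, "rx": 0, "ry": 0, "rz": 0, "gripper": 0.9}, {"dx": -41, "dy": -102, "dz": 0, "rx": 0, "ry": 0, "rz": 0, "gripper": 0.9}, {"dx": -50, "dy": -124, "dz": 0, "rx": 0, "ry": 0, "rz": 0, "gripper": 0.9}, {"dx": -59, "dy": -146, "dz": 0, "rx": 0, "ry": 0, "rz": 0, "gripper": 0.9}])

```text
t: 16.9
eef_pos: [0.5337, -0.158, 0.1293]
ee_rot: [3.14, 0.002, -0.96]
force: [-0.9, -0.6, -2.6]
width: 0.0271
gripper_force: 40.0
```

Request:
jog_arm(targets=[{"dx": -9, "dy": -22, "dz": 0, "rx": 0, "ry": 0, "rz": 0, "gripper": 0.9}, {"dx": -18, "dy": -44, "dz": 0, "rx": 0, "ry": 0, "rz": 0, "gripper": 0.9}, {"dx": -27, "dy": -66, "dz": 0, "rx": 0, "ry": 0, "rz": 0, "gripper": 0.9}, {"dx": -36, "dy": -88, "dz": 0, "rx": 0, "ry": 0, "rz": 0, "gripper": 0.9}, {"dx": -45, "dy": -110, "dz": 0, "rx": 0, "ry": 0, "rz": 0, "gripper": 0.9}, {"dx": -53, "dy": -130, "dz": 0, "rx": 0, "ry": 0, "rz": 0, "gripper": 0.9}, {"dx": -59, "dy": -146, "dz": 0, "rx": 0, "ry": 0, "rz": 0, "gripper": 0.9}, {"dx": -62.5, "dy": -154.5, "dz": 0, "rx": 0, "ry": 0, "rz": 0, "gripper": 0.9}])

```text
t: 17.57
eef_pos: [0.6252, -0.0178, 0.1293]
ee_rot: [3.14, 0.001, -0.959]
force: [0.5, 0.2, -2.2]
width: 0.0269
gripper_force: 40.0
```

Request:
jog_arm(targets=[{"dx": 0, "dy": 0, "dz": 0, "rx": 0, "ry": 0, "rz": 0, "gripper": 0.9}, {"dx": 0, "dy": 0, "dz": 3, "rx": 0, "ry": 0, "rz": 0, "gripper": 0.9}, {"dx": 0, "dy": 0, "dz": 6, "rx": 0, "ry": 0, "rz": 0, "gripper": 0.9}, {"dx": 0, "dy": 0, "dz": 9, "rx": 0, "ry": 0, "rz": 0, "gripper": 0.9}, {"dx": 0, "dy": 0, "dz": 10, "rx": 0, "ry": 0, "rz": 0, "gripper": 0.9}, {"dx": 0, "dy": 0, "dz": 10, "rx": 0, "ry": 0, "rz": 0, "gripper": 0.9}, {"dx": 0, "dy": 0, "dz": 10, "rx": 0, "ry": 0, "rz": 0, "gripper": 0.9}, {"dx": 0, "dy": 0, "dz": 10, "rx": 0, "ry": 0, "rz": 0, "gripper": 0.9}])

```text
t: 18.23
eef_pos: [0.6248, -0.02, 0.1211]
ee_rot: [-3.141, -0.0, -0.96]
force: [0.1, 0.4, -2.8]
width: 0.027
gripper_force: 40.0
```

```bash
python3 - <<'E'
from h import *
s=arm.get_state();print(s["t"],s["eef_pos"],s["ee_rot"],s["force"],s["moment"])
ims=[]
for n in("scene","side"):
  a,P=grab(n);p=P.reshape(-1,3);g=a.reshape(-1,3)
  k=(np.hypot(p[:,0]-.625,p[:,1]+.02)<.1)&(p[:,2]>.114)&(p[:,2]<.150)&(g.min(-1)>90);q=p[k]
  A=np.c_[q[:,:2]-[.625,-.02],np.ones(len(q))]
  w=np.ones(len(q),bool)
  for _ in range(4):
    c=np.linalg.lstsq(A[w],q[w,2],rcond=None)[0];w=abs(A@c-q[:,2])<.003
  q=q[w];r=cv2.minAreaRect(q[:,:2].astype(np.float32));print(n,w.sum(),"plane",c.round(4),r,cv2.minEnclosingCircle(q[:,:2].astype(np.float32)))
  ims.append(cv2.resize(a[110:310,160:360],(400,400)))
cv2.imwrite("pics/g.png",np.hstack(ims)[...,::-1])
E
```

```text
18.2333 [ 0.62484905 -0.01995095  0.12108338] [-3.14132454e+00 -1.42695111e-04 -9.60113992e-01] [ 0.11016682  0.39485062 -2.84121561] [0.06521848 0.00873793 0.0066173 ]
scene 2580 plane [-0.0003 -0.0004  0.1325] ((0.6459288001060486, -0.03238552808761597), (0.17439962923526764, 0.12520626187324524), 60.76838684082031) ((0.6247615814208984, -0.021074531599879265), 0.08798957616090775)
side 1180 plane [-0.0005 -0.0006  0.1314] ((0.6241205334663391, -0.027517594397068024), (0.16565899550914764, 0.1743236631155014), 83.97803497314453) ((0.6259474158287048, -0.021113764494657516), 0.08949721604585648)
```

View pics/g.png

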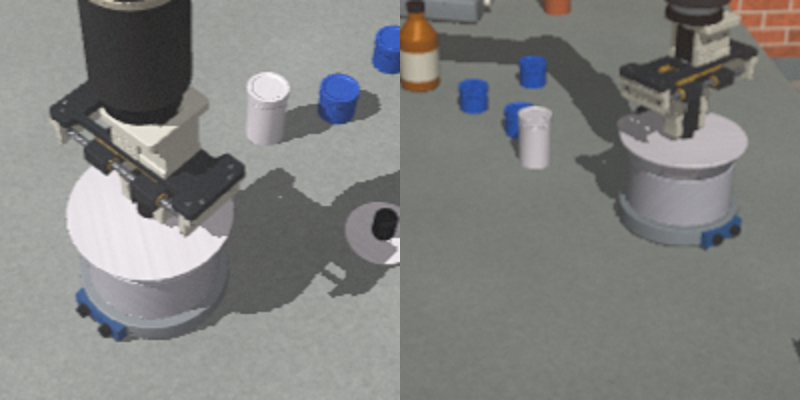

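The lid is level over the pot, at (150,215) in the scene crop and (685,145) in the side crop, and centred to about 1 mm. It has 28 mm left to go down.

Request:
jog_arm(targets=[{"dx": 0, "dy": 0, "dz": 4, "rx": 0, "ry": 0, "rz": 0, "gripper": 0.9}, {"dx": 0, "dy": 0, "dz": 9, "rx": 0, "ry": 0, "rz": 0, "gripper": 0.9}, {"dx": 0, "dy": 0, "dz": 14, "rx": 0, "ry": 0, "rz": 0, "gripper": 0.9}, {"dx": 0, "dy": 0, "dz": 18, "rx": 0, "ry": 0, "rz": 0, "gripper": 0.9}, {"dx": 0, "dy": 0, "dz": 21, "rx": 0, "ry": 0, "rz": 0, "gripper": 0.9}, {"dx": 0, "dy": 0, "dz": 23, "rx": 0, "ry": 0, "rz": 0, "gripper": 0.9}, {"dx": 0, "dy": 0, "dz": 24, "rx": 0, "ry": 0, "rz": 0, "gripper": 0.9}, {"dx": 0, "dy": 0, "dz": 24.5, "rx": 0, "ry": 0, "rz": 0, "gripper": 0.9}])

```text
t: 19.0
eef_pos: [0.6248, -0.0197, 0.0961]
ee_rot: [3.141, 0.0, -0.96]
force: [-0.8, 0.0, -3.6]
width: 0.0269
gripper_force: 40.0
```

Request:
jog_arm(targets=[{"dx": 0, "dy": 0, "dz": 0.4, "rx": 0, "ry": 0, "rz": 0, "gripper": 0.9}, {"dx": 0, "dy": 0, "dz": 0.8, "rx": 0, "ry": 0, "rz": 0, "gripper": 0.9}, {"dx": 0, "dy": 0, "dz": 1.2, "rx": 0, "ry": 0, "rz": 0, "gripper": 0.9}, {"dx": 0, "dy": 0, "dz": 1.6, "rx": 0, "ry": 0, "rz": 0, "gripper": 0.9}, {"dx": 0, "dy": 0, "dz": 2, "rx": 0, "ry": 0, "rz": 0, "gripper": 0.9}, {"dx": 0, "dy": 0, "dz": 2.4, "rx": 0, "ry": 0, "rz": 0, "gripper": 0.9}, {"dx": 0, "dy": 0, "dz": 2.4, "rx": 0, "ry": 0, "rz": 0, "gripper": 0.9}, {"dx": 0, "dy": 0, "dz": 2.4, "rx": 0, "ry": 0, "rz": 0, "gripper": 0.9}])

```text
t: 19.67
eef_pos: [0.6248, -0.0197, 0.0939]
ee_rot: [3.142, 0.0, -0.96]
force: [0.4, 0.3, -3.4]
width: 0.0274
gripper_force: 40.0
```

Request:
jog_arm(targets=[{"dx": 0, "dy": 0, "dz": 0.2, "rx": 0, "ry": 0, "rz": 0, "gripper": 0.9}, {"dx": 0, "dy": 0, "dz": 0.4, "rx": 0, "ry": 0, "rz": 0, "gripper": 0.9}, {"dx": 0, "dy": 0, "dz": 0.6, "rx": 0, "ry": 0, "rz": 0, "gripper": 0.9}, {"dx": 0, "dy": 0, "dz": 0.8, "rx": 0, "ry": 0, "rz": 0, "gripper": 0.9}, {"dx": 0, "dy": 0, "dz": 1, "rx": 0, "ry": 0, "rz": 0, "gripper": 0.9}, {"dx": 0, "dy": 0, "dz": 1, "rx": 0, "ry": 0, "rz": 0, "gripper": 0.9}, {"dx": 0, "dy": 0, "dz": 1, "rx": 0, "ry": 0, "rz": 0, "gripper": 0.9}, {"dx": 0, "dy": 0, "dz": 1, "rx": 0, "ry": 0, "rz": 0, "gripper": 0.9}])

```text
t: 20.33
eef_pos: [0.6248, -0.0197, 0.0931]
ee_rot: [-3.142, -0.0, -0.96]
force: [-1.3, -0.2, 0.2]
width: 0.0271
gripper_force: 40.0
```

Contact: the lid's weight is off the wrist. I'll lower 0.3 mm more, release and lift clear.

Request:
jog_arm(targets=[{"dx": 0, "dy": 0, "dz": 0.3, "rx": 0, "ry": 0, "rz": 0, "gripper": 0.9}, {"dx": 0, "dy": 0, "dz": 0.3, "rx": 0, "ry": 0, "rz": 0, "gripper": 0.9}, {"dx": 0, "dy": 0, "dz": 0.3, "rx": 0, "ry": 0, "rz": 0, "gripper": 0.65}, {"dx": 0, "dy": 0, "dz": 0.3, "rx": 0, "ry": 0, "rz": 0, "gripper": 0.6}, {"dx": 0, "dy": 0, "dz": 0.3, "rx": 0, "ry": 0, "rz": 0, "gripper": 0.5}, {"dx": 0, "dy": 0, "dz": 0.3, "rx": 0, "ry": 0, "rz": 0, "gripper": 0.4}, {"dx": 0, "dy": 0, "dz": 0.3, "rx": 0, "ry": 0, "rz": 0, "gripper": 0.3}, {"dx": 0, "dy": 0, "dz": 0.3, "rx": 0, "ry": 0, "rz": 0, "gripper": 0.3}])

```text
t: 21.0
eef_pos: [0.6249, -0.0197, 0.0926]
ee_rot: [3.142, -0.0, -0.96]
force: [-0.1, 0.5, 0.2]
width: 0.056
gripper_force: 0.0
```

Request:
jog_arm(targets=[{"dx": 0, "dy": 0, "dz": 0, "rx": 0, "ry": 0, "rz": 0, "gripper": 0.3}, {"dx": 0, "dy": 0, "dz": 0, "rx": 0, "ry": 0, "rz": 0, "gripper": 0.3}, {"dx": 0, "dy": 0, "dz": -5, "rx": 0, "ry": 0, "rz": 0, "gripper": 0.3}, {"dx": 0, "dy": 0, "dz": -15, "rx": 0, "ry": 0, "rz": 0, "gripper": 0.3}, {"dx": 0, "dy": 0, "dz": -35, "rx": 0, "ry": 0, "rz": 0, "gripper": 0.3}, {"dx": 0, "dy": 0, "dz": -60, "rx": 0, "ry": 0, "rz": 0, "gripper": 0.3}, {"dx": 0, "dy": 0, "dz": -85, "rx": 0, "ry": 0, "rz": 0, "gripper": 0.3}, {"dx": 0, "dy": 0, "dz": -100, "rx": 0, "ry": 0, "rz": 0, "gripper": 0.3}])

```text
t: 21.67
eef_pos: [0.6261, -0.0197, 0.1969]
ee_rot: [-3.138, -0.002, -0.959]
force: [0.1, 0.3, -0.2]
width: 0.0613
gripper_force: 0.0
```

Request:
jog_arm(targets=[{"dx": 0, "dy": 0, "dz": 0, "rx": 0, "ry": 0, "rz": 0, "gripper": 0.3}, {"dx": 0, "dy": 0, "dz": 0, "rx": 0, "ry": 0, "rz": 0, "gripper": 0.3}, {"dx": 0, "dy": 0, "dz": 0, "rx": 0, "ry": 0, "rz": 0, "gripper": 0.3}, {"dx": 0, "dy": 0, "dz": 0, "rx": 0, "ry": 0, "rz": 0, "gripper": 0.3}, {"dx": 0, "dy": 0, "dz": 0, "rx": 0, "ry": 0, "rz": 0, "gripper": 0.3}, {"dx": 0, "dy": 0, "dz": 0, "rx": 0, "ry": 0, "rz": 0, "gripper": 0.3}, {"dx": 0, "dy": 0, "dz": 0, "rx": 0, "ry": 0, "rz": 0, "gripper": 0.3}, {"dx": 0, "dy": 0, "dz": 0, "rx": 0, "ry": 0, "rz": 0, "gripper": 0.3}])

```text
t: 22.33
eef_pos: [0.6247, -0.0197, 0.1923]
ee_rot: [3.141, 0.0, -0.96]
force: [0.0, 0.3, 0.0]
width: 0.0616
gripper_force: 0.0
```

```bash
python3 - <<'E'
from h import *
s=arm.get_state();print(s["t"],s["eef_pos"],s["force"],s["width"])
ims=[]
for n in("scene","side"):
  a,P=grab(n);p=P.reshape(-1,3);g=a.reshape(-1,3)
  k=(np.hypot(p[:,0]-.625,p[:,1]+.02)<.1)&(p[:,2]>.09)&(p[:,2]<.120)&(g.min(-1)>90);q=p[k]
  A=np.c_[q[:,:2]-[.625,-.02],np.ones(len(q))];w=np.ones(len(q),bool)
  for _ in range(4):
    c=np.linalg.lstsq(A[w],q[w,2],rcond=None)[0];w=abs(A@c-q[:,2])<.003
  q=q[w];print(n,w.sum(),"plane",c.round(4),cv2.minEnclosingCircle(q[:,:2].astype(np.float32)))
  ims.append(cv2.resize(a[110:310,160:360],(400,400)))
cv2.imwrite("pics/h.png",np.hstack(ims)[...,::-1])
E
```

```text
22.3333 [ 0.62474397 -0.01973076  0.19228273] [0.00063464 0.31682748 0.01557023] 0.06157283324244829
scene 3736 plane [-0.0013 -0.0005  0.1046] ((0.6237085461616516, -0.020481452345848083), 0.08893688768148422)
side 1377 plane [0.0006 0.0007 0.1034] ((0.6252061128616333, -0.020165402442216873), 0.09050225466489792)
```

View pics/h.png

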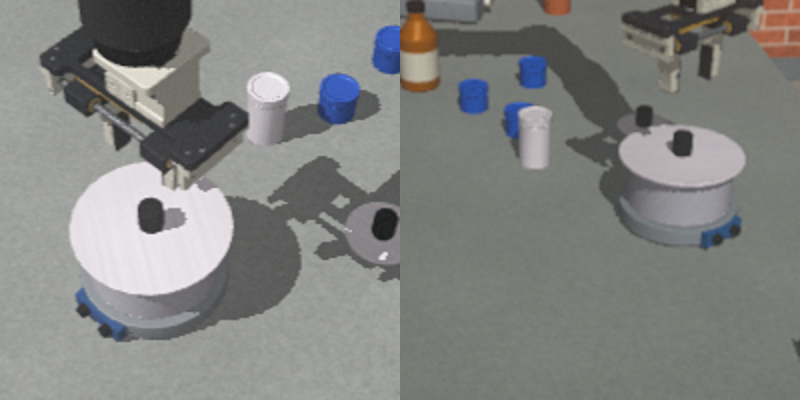

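The lid is seated level and centred: its knob is at (150,215) and (683,143), and its top at z≈0.104. The gripper is clear and the tall tin still stands.

```bash
python3 -c "from station import arm; print(arm.job_done())"
```

```text
the job is handed in; nothing more can be done
None
```

The job is handed in at about 22 s: the short tin stands upright in the pot, the large lid is level and centred on the rim, and the tall tin is untouched. The first grasp closed in the air because the real fingertips sit about 39 mm further back than the stated `tcp_to_tips`; I measured this with the cameras and corrected for it.

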